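# Flasking up wax trees for casting

### The job

Get these four wax trees ready for investing: lower each steel casting flask straight down over a wax tree onto the rubber sprue base of its own size, so that the flask stands flat on the base all round, centred by the dome inside. Set them down gently without knocking the wax, keep the gripper off the bases, and leave the pocket scale and the roll of tape where they are.

Things in the scene. Friction and masses are not known exactly. Their poses are not given: they have to be found in the camera images.
- flask_a_center (a point): centre (on the axis, half-way up) of the smallest casting flask: a loose, plain stainless tube open at both ends, standing upright; outside diameter 40 mm, bore 35 mm, height 50 mm, wall 2.5 mm, about 130 g; z along its axis; either end may be down
- flask_b_center (a point): centre (on the axis, half-way up) of the second smallest casting flask: a loose, plain stainless tube open at both ends, standing upright; outside diameter 48 mm, bore 43 mm, height 58 mm, wall 2.5 mm, about 170 g; z along its axis; either end may be down
- flask_c_center (a point): centre (on the axis, half-way up) of the second largest casting flask: a loose, plain stainless tube open at both ends, standing upright; outside diameter 56 mm, bore 51 mm, height 66 mm, wall 2.5 mm, about 220 g; z along its axis; either end may be down
- flask_d_center (a point): centre (on the axis, half-way up) of the largest casting flask: a loose, plain stainless tube open at both ends, standing upright; outside diameter 64 mm, bore 59 mm, height 74 mm, wall 2.5 mm, about 280 g; z along its axis; either end may be down
- base_a: smallest sprue base, loose, black rubber, for the 40 mm flask: plate 56 mm across, 6 mm thick (3 mm lip round its edge), dome tapering from 32 mm at the plate to 16 mm at 18 mm over the bench. Blue wax tree (two rings, one tier) on it, up to 46 mm over the bench and 9 mm out from the axis. Origin: centre of its underside, z up
- base_b: second smallest sprue base, loose, brick-red rubber, for the 48 mm flask: plate 64 mm across, 6 mm thick (3 mm lip round its edge), dome tapering from 40 mm at the plate to 24 mm at 18 mm over the bench. Green wax tree (three rings, one tier) on it, up to 54 mm over the bench and 13 mm out from the axis. Origin: centre of its underside, z up
- base_c: second largest sprue base, loose, dark green rubber, for the 56 mm flask: plate 72 mm across, 6 mm thick (3 mm lip round its edge), dome tapering from 48 mm at the plate to 32 mm at 18 mm over the bench. Crimson wax tree (two tiers of three rings) on it, up to 62 mm over the bench and 17 mm out from the axis. Origin: centre of its underside, z up
- base_d: largest sprue base, loose, grey rubber, for the 64 mm flask: plate 80 mm across, 6 mm thick (3 mm lip round its edge), dome tapering from 56 mm at the plate to 40 mm at 18 mm over the bench. Violet wax tree (two tiers of four rings) on it, up to 70 mm over the bench and 21 mm out from the axis. Origin: centre of its underside, z up
- scale_center (a point): centre of a loose black pocket scale with a grey lid, 72 x 112 x 24 mm: a bystander
- tape_center (a point): centre of a loose roll of cream masking tape lying flat, 91 mm across and 24 mm high: a bystander

How it is judged:
At the end, for the whole second after the job is handed in: Each flask stands over the tree on the base of its size: axes within 4 mm and 0.06 rad, lower rim within 3 mm of the base's plate; every base stands level (0.08 rad) on the bench, its underside at most 6 mm up; all released and at rest (horizontal distance between flask_a_center and base_a below 0.004 m and z of flask_a_center in the frame of base_a between 0.028 and 0.034 m and angle between the z axis of flask_a_center and the z axis of base_a, either way round below 0.06 rad and angle between each of base_a, base_b, base_c, base_d's own z axis and vertical below 0.08 rad and height (world z) of each of base_a, base_b, base_c, base_d below 0.006 m and linear speed of each of flask_a, base_a, flask_b, base_b, flask_c, base_c, flask_d, base_d below 0.02 m/s and horizontal distance between flask_b_center and base_b below 0.004 m and z of flask_b_center in the frame of base_b between 0.032 and 0.038 m and angle between the z axis of flask_b_center and the z axis of base_b, either way round below 0.06 rad and horizontal distance between flask_c_center and base_c below 0.004 m and z of flask_c_center in the frame of base_c between 0.036 and 0.042 m and angle between the z axis of flask_c_center and the z axis of base_c, either way round below 0.06 rad and horizontal distance between flask_d_center and base_d below 0.004 m and z of flask_d_center in the frame of base_d between 0.04 and 0.046 m and angle between the z axis of flask_d_center and the z axis of base_d, either way round below 0.06 rad); the robot touches nothing.
It fails at once if a flask is dropped, knocked or pressed on a base or its wax with more than 40 N (contact force between any of flask_a, flask_b, flask_c, flask_d and base_a above 40 N or contact force between any of flask_a, flask_b, flask_c, flask_d and base_b above 40 N or contact force between any of flask_a, flask_b, flask_c, flask_d and base_c above 40 N or contact force between any of flask_a, flask_b, flask_c, flask_d and base_d above 40 N).
It fails at once if the gripper or arm pushes on a base or its wax with more than 8 N (contact force between any of the fingers, the arm and base_a above 8 N or contact force between any of the fingers, the arm and base_b above 8 N or contact force between any of the fingers, the arm and base_c above 8 N or contact force between any of the fingers, the arm and base_d above 8 N).
It fails at once if the pocket scale or the tape is moved by more than 25 mm (distance of any of scale_center, tape_center from where it was at the start of the episode above 0.025 m).
It also fails if it takes over 93 s, if anything falls off the work surface, if the arm or the gripper's body presses on something with over 40 N, if the wrist force passes 120 N, or if a joint passes its speed limit or range.

### The arm

A 7-joint arm with a two-finger parallel gripper is mounted at the origin on a cart in front of the work surface, level with it; the furniture and walls round the work are solid. World frame = base frame: x ahead of the robot, y to its left, z up, the work surface at z = 0. Lengths are in m, angles in rad, forces in N, time in s.
With the tool pointing down it reaches from about 0.425 to 1.025 m from the base axis. Payload 9.4 kg.
Tool frame: the origin (TCP) lies where the fingers leave the gripper's body, on its centre line; the fingertips stand 84 mm ahead of it and the grasp point (between the pads) lies 65 mm ahead of it; z points along the fingers, y is the direction in which the jaws open and shut (so a half turn about z gives the same grasp; the last joint's range is limited). The gripper opens to 93 mm and grips with 3 to 60 N. Pads are 15 mm wide; open, the fingers measure 128 mm over their backs; the gripper's body (75 mm by 188 mm) begins 65 mm behind the grasp point.
Start: joints at [-1.297, 0.599, -0.003, 1.599, 0.002, 0.943, -0.08], TCP at [0.249, 0.681, 0.303] pointing down, gripper open.
Joint ranges: [-2.57, 2.57], [-0.35, 1.97], [-1.29, 1.29], [0.11, 2.56], [-1.05, 4.19], [0.11, 1.86], [-2.63, 2.63]. Speed limits (rad/s): [2.22, 2.22, 3.01, 3.01, 3.14, 3.14, 3.14].

### API

Orientations are given as a unit quaternion [w, x, y, z].
In Python, from rig import bot, vision, hand_in gives the robot as it stands.
- The arm moves only by the shell command python3 -m pendant 'ROWS' [FORCE]. ROWS is JSON, a list of rows, each a list of 7 numbers: the shift along the world's x, y, z in m, then the turn, a rotation vector about the world's x, y, z in degrees, then the opening in per cent of the stroke, from 0 (shut) to 100 (fully open). In form: [[tx, ty, tz, ax, ay, az, hand], ...]. A call has 1 to 20 rows; each row is the pose to reach, as a shift and turn from the pose commanded when the call began; what a row does not reach only later rows make up. A row lasts 1/12 s, in which the tool goes at most 41.7 mm and 7.16 degrees, less where a joint would pass 70% of its speed; a pose out of reach is approached as far as the arm can. A call with a gripper value outside its range is refused whole. The fingers move at their own pace and stop on an object; FORCE is the grip in N (left out, the last holds). Time passes only in rows, so rows that repeat a pose let the fingers close. It gives the time, the measured TCP pose, the force and the opening at its end, in the units of the state.
- bot.get_obs(): the state, without advancing time (a new reading comes with each control period).
- vision.get_image(name): name is "side" or "top" or "wrist"; returns the picture (384x512x3 uint8, blue, green, red); there is no depth.
- vision.camera_info(name): a dict with "mtx" (3x3 intrinsics, pixels), "rvec" (rotation vector, rad) and "tvec" (3), from world to camera coordinates, as OpenCV has them. Camera axes: x right, y down, z forward; pixel columns grow to the right and rows downward; lengths in m; the calibration is good to about 2 mm. A picture is of the moment at which its call begins: read the wrist's pose just before it. camera_info takes no time and is no camera call; for the wrist camera it gives the pose at the moment of the call.
- hand_in(): hands the job in, once; it reports no verdict.
The state is a dict: "t": time; "joint_pos": joint angles; "joint_vel": joint speeds; "tau": joint torques, N m; "ee_pos": TCP position; "tcp_rot": TCP orientation; "ft_force": force on the tool from outside, world axes, zero at the start; "ft_torque": the same for the moment, N m; "finger_gap": finger opening in m.
Only numpy, scipy, OpenCV 4.12 (cv2) and the standard library are available. Lean on these libraries where they do the work, as an engineer would, in place of code of your own. Each camera call takes 0.05 s, during which the arm holds its last target.

## Working session

There is one attempt and no reset: what is moved stays moved. The work goes in short steps, Python scripts to look and compute and a shell command to move; the robot and the scene stay as the last step left them, time stands still between calls to the robot, and variables do not carry over. Pictures are saved under pics/ and viewed, and the job is handed in when it is done.

```bash
ls; mkdir -p pics; python3 - <<'E'
from rig import bot, vision
import cv2
print(bot.get_obs())
for n in ["side","top","wrist"]:
    im=vision.get_image(n); cv2.imwrite(f"pics/{n}0.png",im)
    print(n,{k:v.tolist() if hasattr(v,'tolist') else v for k,v in vision.camera_info(n).items()})
E
```

```text
pics
{'t': 0.0, 'joint_pos': array([-1.29668577,  0.60009702, -0.00256495,  1.60012014,  0.00181802,
        0.94289796, -0.07978083]), 'joint_vel': array([-0.00098791,  0.00039064,  0.00010958,  0.00178885, -0.00089647,
       -0.000488  , -0.00010664]), 'tau': array([-2.63626898e-04, -7.65040684e+01,  1.49707630e+00, -2.52364987e+01,
       -5.23848413e-02,  1.68140855e-02,  2.28735289e-04]), 'ee_pos': array([0.24902766, 0.68050987, 0.30188335]), 'tcp_rot': array([-6.20041128e-05,  1.74454884e-01,  9.84664875e-01, -7.57623313e-04]), 'ft_force': array([-0.08578869, -0.11116808,  0.66324856]), 'ft_torque': array([ 0.01812836, -0.04180396,  0.05356806]), 'finger_gap': 0.09306479377260067}
side {'mtx': [[449.49489860933267, 0.0, 265.14042838082105], [0.0, 449.49489860933267, 196.5067363928903], [0.0, 0.0, 1.0]], 'rvec': [-0.005326167545172039, -2.637341199348223, 1.703783052145161], 'tvec': [0.4941586945698635, -0.009879766433532146, 1.251476632146343]}
top {'mtx': [[416.8971789991302, 0.0, 251.89943387585436], [0.0, 416.8971789991302, 195.6180543218088], [0.0, 0.0, 1.0]], 'rvec': [2.2190094651489694, -2.1908244795906042, 0.11862924388513096], 'tvec': [0.08439518274825115, 0.47676004699627206, 1.0561961071542354]}
wrist {'mtx': [[305.77668283843684, 0.0, 255.40300255030147], [0.0, 305.77668283843684, 187.45408991583298], [0.0, 0.0, 1.0]], 'rvec': [-2.389093290374542, -1.6695350881903557, -0.22205302052483508], 'tvec': [-0.7245382943318596, -0.03184124688106618, 0.39052848055149186]}
```

View pics/top0.png

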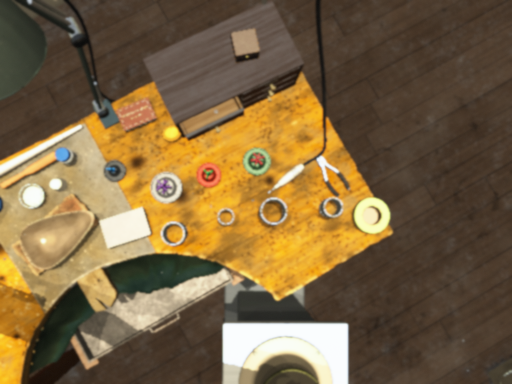

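View pics/side0.png

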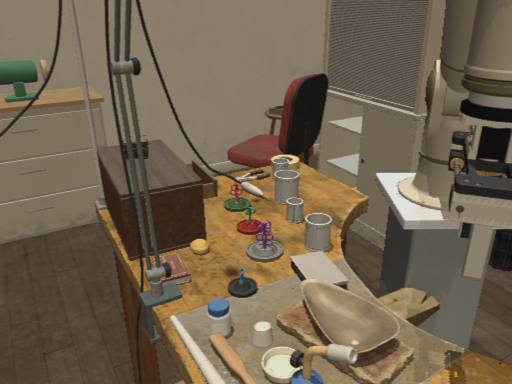

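View pics/wrist0.png

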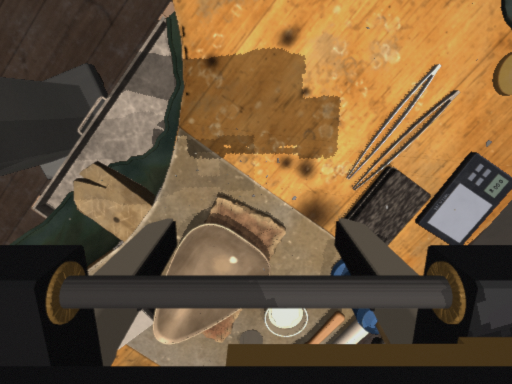

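```bash
cat > h.py <<'E'
import numpy as np, cv2
from rig import bot, vision
def cam(n):
    c=vision.camera_info(n); return np.array(c["mtx"],float),np.array(c["rvec"],float).ravel(),np.array(c["tvec"],float).ravel()
def proj(c,P):
    return cv2.projectPoints(np.array(P,float).reshape(-1,1,3),c[1],c[2],c[0],None)[0].reshape(-1,2)
def ray(c,uv,z):
    R=cv2.Rodrigues(c[1])[0]; o=-R.T@c[2]
    uv=np.array(uv,float).reshape(-1,2)
    d=np.c_[uv,np.ones(len(uv))]@np.linalg.inv(c[0]).T@R
    s=(z-o[2])/d[:,2]; return o+d*s[:,None]
def pose(c):
    R=cv2.Rodrigues(c[1])[0]; return -R.T@c[2],R
E
python3 - <<'E'
from h import *
for n in ["side","top","wrist"]:
    c=cam(n); o,R=pose(c); print(n,o.round(3),R.round(2).tolist())
    print(proj(c,[[0,0,0],[.5,0,0],[.7,0,0],[.5,.3,0],[.249,.681,.3],[.249,.681,.22]]).round().tolist())
c=cam("top")
for nm,uv in dict(base_a=(115,171),base_d=(166,187),base_b=(209,175),base_c=(257,161),f1=(174,233),f2=(226,216),f3=(273,211),f4=(332,208),tape=(371,215),white=(125,228)).items(): print(nm,ray(c,uv,0.03).round(3))
c=cam("wrist")
for uv in [(465,198),(390,205),(215,280),(260,100)]: print(uv,ray(c,uv,0).round(3))
E
```

```text
side [0.495 1.144 0.507] [[-1.0, 0.0, -0.0], [0.0, 0.41, -0.91], [-0.0, -0.91, -0.41]]
[[443.0, 193.0], [263.0, 194.0], [191.0, 194.0], [263.0, 250.0], [483.0, 194.0], [470.0, 255.0]]
top [0.402 0.132 1.082] [[0.01, -1.0, 0.04], [-1.0, -0.01, -0.07], [0.07, -0.04, -1.0]]
[[285.0, 384.0], [286.0, 187.0], [287.0, 112.0], [171.0, 185.0], [-72.0, 306.0], [-42.0, 298.0]]
wrist [0.182 0.705 0.384] [[0.34, 0.94, -0.0], [0.91, -0.33, 0.26], [0.25, -0.09, -0.96]]
[[-312.0, 163.0], [-73.0, 438.0], [-7.0, 515.0], [85.0, 390.0], [256.0, 330.0], [256.0, 232.0]]
base_a [[0.532 0.436 0.03 ]]
base_d [[0.493 0.307 0.03 ]]
base_b [[0.525 0.2   0.03 ]]
base_c [[0.563 0.079 0.03 ]]
f1 [[0.378 0.285 0.03 ]]
f2 [[0.422 0.156 0.03 ]]
f3 [[0.436 0.037 0.03 ]]
f4 [[ 0.446 -0.113  0.03 ]]
tape [[ 0.429 -0.214  0.03 ]]
white [[0.389 0.406 0.03 ]]
(465, 198) [[0.388 0.923 0.   ]]
(390, 205) [[0.364 0.828 0.   ]]
(215, 280) [[0.388 0.568 0.   ]]
(260, 100) [[0.179 0.712 0.   ]]
```

```bash
python3 - <<'E'
import cv2
im=cv2.imread("pics/top0.png")[130:260,80:400]
cv2.imwrite("pics/top0z.png",cv2.resize(im,None,fx=2.5,fy=2.5,interpolation=cv2.INTER_CUBIC))
im=cv2.imread("pics/side0.png")[145:305,200:360]
cv2.imwrite("pics/side0z.png",cv2.resize(im,None,fx=3.7,fy=3.7,interpolation=cv2.INTER_CUBIC))
E
```

```text
(no output)
```

View pics/top0z.png

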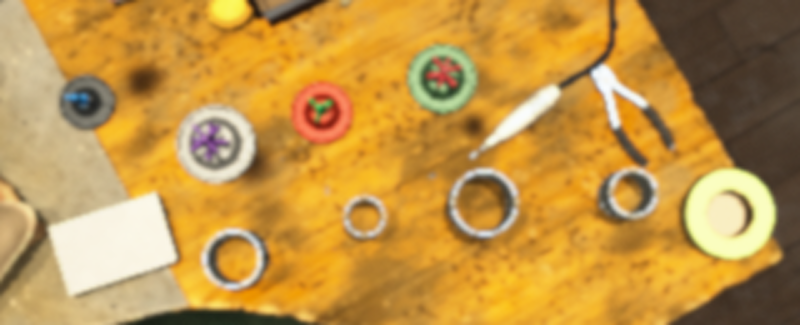

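View pics/side0z.png

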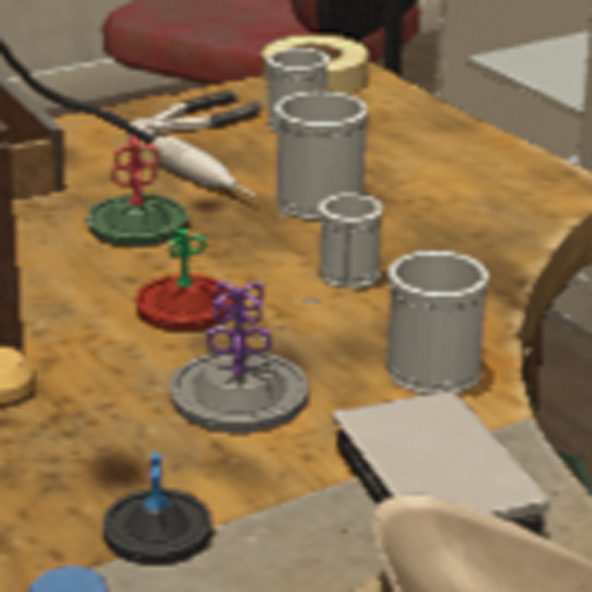

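```bash
python3 -m pendant '[[0.02,-0.04,0,0,0,6,100],[0.03,-0.08,0,0,0,12,100],[0.045,-0.12,0,0,0,20,100],[0.06,-0.16,0,0,0,20,100],[0.075,-0.2,0,0,0,20,100],[0.09,-0.24,0,0,0,20,100],[0.105,-0.28,0,0,0,20,100],[0.12,-0.32,0,0,0,20,100],[0.135,-0.36,0,0,0,20,100],[0.15,-0.4,0,0,0,20,100],[0.16,-0.43,0,0,0,20,100],[0.17,-0.46,0,0,0,20,100],[0.17,-0.48,0,0,0,20,100],[0.17,-0.48,0,0,0,20,100],[0.17,-0.48,0,0,0,20,100]]'
python3 - <<'E'
from h import *
o=bot.get_obs(); print(o["t"],o["ee_pos"],o["tcp_rot"],o["joint_pos"])
im=vision.get_image("wrist"); cv2.imwrite("pics/w1.png",im)
E
```

```text
t: 1.4
ee_pos: [0.4193, 0.1999, 0.3028]
tcp_rot: [0.0, 0.002, 1.0, -0.0]
ft_force: [-0.7, -0.2, -0.2]
finger_gap: 0.0927
1.4 [0.4193058  0.19986933 0.30283183] [ 6.01868547e-05  2.20039422e-03  9.99997577e-01 -3.72410122e-06] [-0.50564942  0.29141591 -0.0778898   2.17390151  0.03579477  0.67732626
  0.95823222]
```

View pics/w1.png

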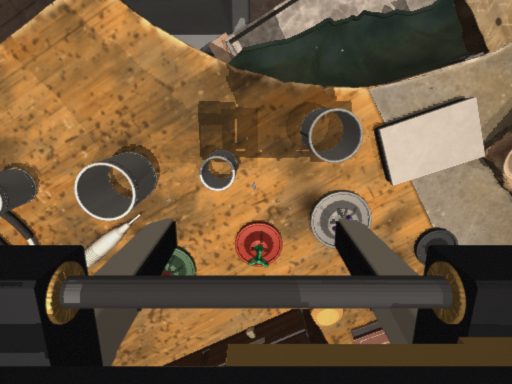

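```bash
python3 -m pendant '[[0.03,0.02,0,0,0,0,100],[0.06,0.045,0,0,0,0,100],[0.09,0.065,0,0,0,0,100],[0.11,0.08,0,0,0,0,100],[0.11,0.08,0,0,0,0,100],[0.11,0.08,0,0,0,0,100]]'
cat > snap.py <<'E'
import sys,pickle
from h import *
def snap(name,n="wrist"):
    o=bot.get_obs(); c=cam(n); im=vision.get_image(n)
    cv2.imwrite(f"pics/{name}.png",im); pickle.dump((im,c,o),open(f"pics/{name}.pkl","wb"))
    print(name,o["t"],o["ee_pos"].round(4),o["tcp_rot"].round(4)); return im,c,o
if __name__=="__main__": snap(sys.argv[1],*(sys.argv[2:]))
E
python3 snap.py w2
python3 -m pendant '[[0,-0.03,0,0,0,0,100],[0,-0.07,0,0,0,0,100],[0,-0.11,0,0,0,0,100],[0,-0.15,0,0,0,0,100],[0,-0.19,0,0,0,0,100],[0,-0.23,0,0,0,0,100],[0,-0.26,0,0,0,0,100],[0,-0.28,0,0,0,0,100],[0,-0.28,0,0,0,0,100],[0,-0.28,0,0,0,0,100]]'
python3 snap.py w3
```

```text
t: 1.95
ee_pos: [0.529, 0.2832, 0.3018]
tcp_rot: [-0.0, -0.001, 1.0, 0.0]
ft_force: [-0.7, -0.1, -0.5]
finger_gap: 0.093
w2 1.95 [0.529  0.2832 0.3018] [-4.e-04 -5.e-04  1.e+00  1.e-04]
t: 2.83
ee_pos: [0.5281, 0.0001, 0.303]
tcp_rot: [-0.0, 0.002, 1.0, -0.0]
ft_force: [-0.1, 0.2, 1.0]
finger_gap: 0.0927
w3 2.8333 [5.281e-01 1.000e-04 3.030e-01] [-1.0e-04  1.9e-03  1.0e+00 -0.0e+00]
```

View pics/w2.png

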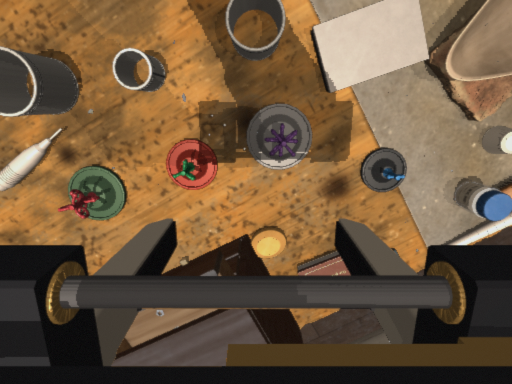

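View pics/w3.png

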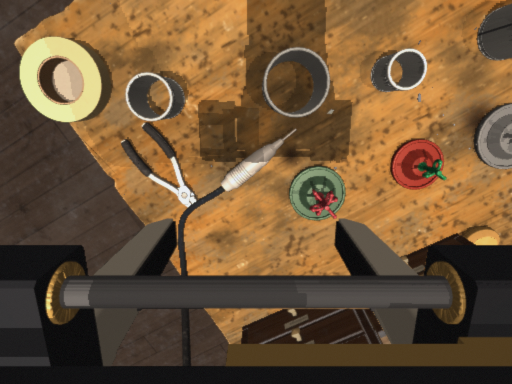

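```bash
cat > meas.py <<'E'
import sys,pickle
from h import *
from scipy.optimize import least_squares
def circ(P):
    P=P[:,:2]; r=None
    f=lambda p:np.hypot(P[:,0]-p[0],P[:,1]-p[1])-p[2]
    s=least_squares(f,[*P.mean(0),np.ptp(P[:,0])/2],loss="soft_l1",f_scale=.0005)
    return s.x,np.sqrt(np.mean(s.fun**2))
def mask(im,kind):
    b=cv2.cvtColor(im,cv2.COLOR_BGR2HSV); H,S,V=[b[...,i].astype(int) for i in range(3)]
    if kind=="rim": return (S<60)&(V>150)
    if kind=="b": return ((H<8)|(H>172))&(S>110)&(V>60)
    if kind=="c": return (H>40)&(H<85)&(S>35)&(V>35)
    if kind=="d": return (S<45)&(V>50)
    if kind=="a": return (S<60)&(V<75)
def blob(m,uv,rad):
    y,x=np.mgrid[:m.shape[0],:m.shape[1]]
    m=(m&(np.hypot(x-uv[0],y-uv[1])<rad)).astype(np.uint8)
    n,l,st,ce=cv2.connectedComponentsWithStats(m,connectivity=8)
    i=1+np.argmax(st[1:,4]); return (l==i).astype(np.uint8)
def outer(m):
    cs,_=cv2.findContours(m,cv2.RETR_CCOMP,cv2.CHAIN_APPROX_NONE)
    cs=sorted(cs,key=lambda q:-cv2.contourArea(q)); return [q.reshape(-1,2).astype(float) for q in cs]
E
python3 - <<'E'
from meas import *
vis={}
for nm,items in dict(w2=[("rim",(254,20),50,.066,"fC"),("rim",(133,70),40,.05,"fA"),("b",(192,164),32,.009,"bB"),("c",(96,193),34,.009,"bC"),("d",(279,136),37,.009,"bD"),("a",(384,170),27,.009,"bA")],
 w3=[("rim",(297,82),45,.074,"fD"),("rim",(406,69),32,.05,"fA"),("rim",(151,97),40,.058,"fB"),("b",(417,164),32,.009,"bB"),("c",(318,193),34,.009,"bC")],
 w1=[("rim",(107,190),50,.074,"fD"),("rim",(218,173),40,.05,"fA"),("rim",(333,135),45,.066,"fC"),("d",(341,219),34,.009,"bD")]).items():
    im,c,o=pickle.load(open(f"pics/{nm}.pkl","rb")) if nm!="w1" else (cv2.imread("pics/w1.png"),None,None)
    if c is None:
        # w1 camera from w3 camera, shift by TCP displacement
        i3,c3,o3=pickle.load(open("pics/w3.pkl","rb")); R=cv2.Rodrigues(c3[1])[0]
        d=np.array([.4193,.19987,.30283])-o3["ee_pos"]; c=(c3[0],c3[1],c3[2]-R@d)
    v=im.copy()
    for k,uv,rad,z,lab in items:
        m=blob(mask(im,k),uv,rad); cs=outer(m); v[m>0]=(255,0,255)
        for q in cs[:2]:
            if len(q)<40: continue
            p,e=circ(ray(c,q,z)); print(nm,lab,len(q),"xy %.4f %.4f d %.1f mm rms %.2f"%(p[0],p[1],p[2]*2e3,e*1e3))
    cv2.imwrite(f"pics/{nm}_m.png",v)
E
```

```text
w2 fC 185 xy 0.3792 0.2828 d 53.3 mm rms 0.39
w2 fA 113 xy 0.4222 0.1564 d 39.1 mm rms 0.28
w2 fA 103 xy 0.4222 0.1562 d 35.7 mm rms 0.28
w2 bB 141 xy 0.5297 0.2033 d 62.2 mm rms 0.40
w2 bB 77 xy 0.5362 0.1960 d 24.8 mm rms 3.75
w2 bC 182 xy 0.5650 0.0829 d 66.0 mm rms 9.62
w2 bD 181 xy 0.4954 0.3112 d 77.3 mm rms 0.37
w2 bD 179 xy 0.5007 0.3155 d 32.4 mm rms 4.68
w2 bA 97 xy 0.5365 0.4431 d 30.6 mm rms 4.56
w3 fD 189 xy 0.4363 0.0399 d 62.2 mm rms 0.28
w3 fD 184 xy 0.4365 0.0398 d 60.5 mm rms 0.29
w3 fA 113 xy 0.4223 0.1560 d 39.0 mm rms 0.27
w3 fA 100 xy 0.4223 0.1561 d 35.3 mm rms 0.30
w3 fB 133 xy 0.4485 -0.1094 d 47.0 mm rms 0.31
w3 fB 124 xy 0.4485 -0.1094 d 43.7 mm rms 0.33
w3 bB 195 xy 0.5287 0.1995 d 60.0 mm rms 8.57
w3 bC 249 xy 0.5648 0.0771 d 66.4 mm rms 10.38
w1 fD 167 xy 0.4364 0.0399 d 62.8 mm rms 0.34
w1 fD 157 xy 0.4364 0.0398 d 59.6 mm rms 0.29
w1 fA 97 xy 0.4219 0.1562 d 37.6 mm rms 0.78
w1 fC 173 xy 0.3792 0.2828 d 53.3 mm rms 0.38
w1 bD 190 xy 0.4921 0.3090 d 73.7 mm rms 12.18
```

```bash
cat > base.py <<'E'
from meas import *
def base(im,c,k,uv,rad,z=.0075):
    m=blob(cv2.morphologyEx(mask(im,k).astype(np.uint8),cv2.MORPH_CLOSE,np.ones((3,3)))>0,uv,rad)
    q=max(cv2.findContours(m,cv2.RETR_EXTERNAL,cv2.CHAIN_APPROX_NONE)[0],key=len)
    h=cv2.convexHull(q); f=np.zeros_like(m); cv2.drawContours(f,[h],-1,1,-1)
    q=max(cv2.findContours(f,cv2.RETR_EXTERNAL,cv2.CHAIN_APPROX_NONE)[0],key=len).reshape(-1,2)
    p,e=circ(ray(c,q,z)); return p,e,q
if __name__=="__main__":
  for nm,items in dict(w2=[("b",(192,164),32,"bB"),("c",(96,193),34,"bC"),("d",(279,136),37,"bD"),("a",(384,170),27,"bA")],
    w3=[("b",(417,164),32,"bB"),("c",(318,193),34,"bC")]).items():
    im,c,o=pickle.load(open(f"pics/{nm}.pkl","rb")); v=im.copy()
    for k,uv,rad,lab in items:
        p,e,q=base(im,c,k,uv,rad); print(nm,lab,"xy %.4f %.4f d %.1f rms %.2f"%(p[0],p[1],p[2]*2e3,e*1e3))
        v[q[:,1],q[:,0]]=(255,0,255)
    cv2.imwrite(f"pics/{nm}_m.png",cv2.resize(v[90:240],None,fx=1.5,fy=1.5,interpolation=0))
E
python3 base.py
```

```text
w2 bB xy 0.5300 0.2029 d 63.0 rms 0.43
w2 bC xy 0.5667 0.0800 d 70.2 rms 1.81
w2 bD xy 0.4956 0.3113 d 78.1 rms 0.40
w2 bA xy 0.5371 0.4442 d 32.1 rms 0.79
w3 bB xy 0.5299 0.2023 d 63.6 rms 0.52
w3 bC xy 0.5671 0.0785 d 70.5 rms 0.49
```

```bash
python3 - <<'E'
import cv2
a=cv2.imread("pics/w2_m.png");b=cv2.imread("pics/w3_m.png")
import numpy as np
cv2.imwrite("pics/m23.png",np.vstack([a,b]))
import pickle
im=pickle.load(open("pics/w2.pkl","rb"))[0]
h=cv2.cvtColor(im,cv2.COLOR_BGR2HSV)
print(h[170,355:415:2].tolist())
print(h[170-25:200:3,384].tolist())
cv2.imwrite("pics/bA.png",cv2.resize(im[130:210,340:430],None,fx=6,fy=6,interpolation=cv2.INTER_CUBIC))
E
```

```text
[[16, 146, 148], [16, 145, 141], [16, 143, 112], [12, 44, 29], [16, 29, 115], [21, 26, 98], [18, 26, 99], [17, 24, 94], [12, 24, 53], [30, 13, 39], [0, 13, 40], [15, 25, 41], [30, 14, 36], [0, 0, 27], [105, 88, 52], [103, 161, 81], [103, 158, 100], [104, 161, 79], [103, 146, 68], [150, 6, 40], [20, 17, 45], [19, 26, 80], [19, 25, 82], [15, 26, 78], [23, 24, 43], [19, 32, 87], [17, 56, 156], [17, 59, 164], [17, 60, 162], [17, 62, 165]]
[[17, 68, 158], [11, 43, 48], [15, 24, 64], [18, 28, 92], [20, 26, 87], [30, 18, 42], [20, 18, 43], [23, 22, 46], [104, 61, 92], [104, 157, 73], [104, 144, 113], [10, 15, 51], [0, 12, 43], [15, 30, 86], [21, 23, 79], [21, 23, 76], [16, 155, 161], [16, 158, 169], [16, 160, 177]]
```

View pics/m23.png

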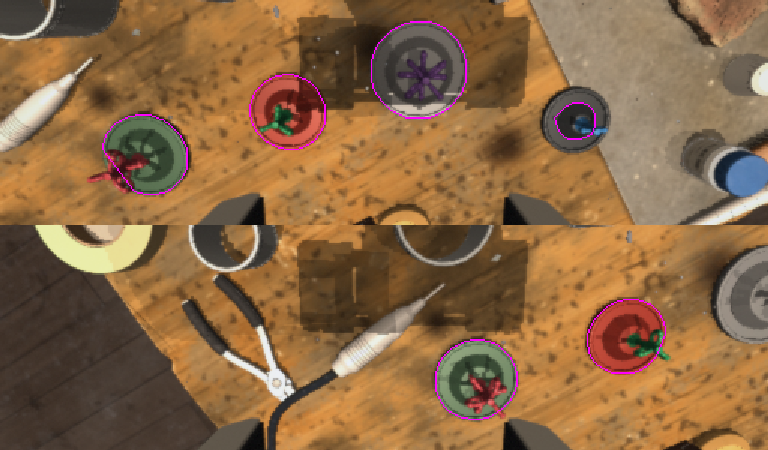

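View pics/bA.png

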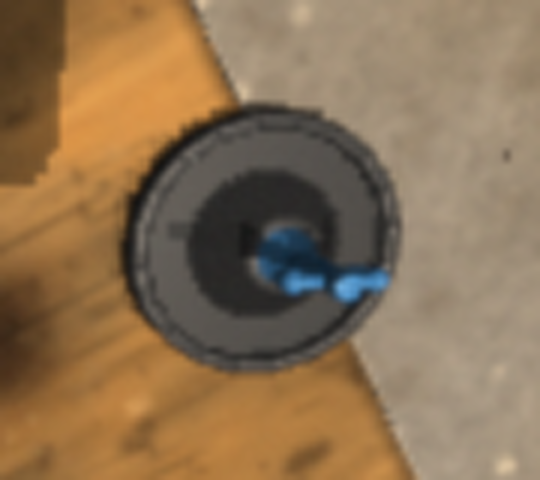

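```bash
sed -i 's/(S<60)&(V<75)/(S<70)\&(V<128)\&(V>25)/' meas.py; sed -i 's/("a",(384,170),27,"bA")/("a",(384,170),26,"bA")/' base.py; python3 base.py | grep bA; python3 - <<'E'
import cv2
cv2.imwrite("pics/bA2.png",cv2.resize(cv2.imread("pics/w2_m.png")[60:180,500:650],None,fx=4,fy=4,interpolation=0))
E
```

```text
w2 bA xy 0.5362 0.4442 d 56.3 rms 0.45
```

View pics/bA2.png

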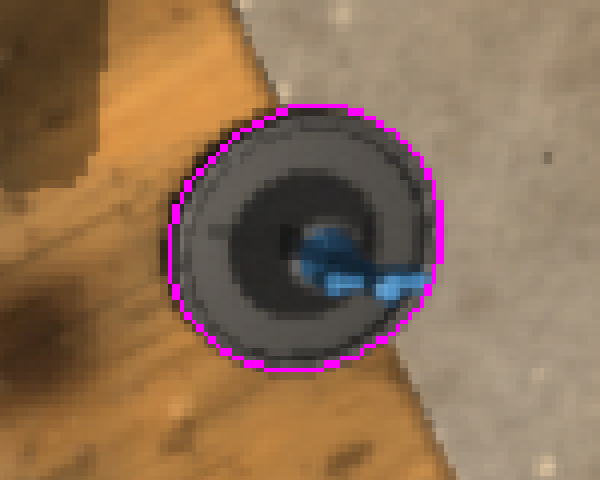

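```bash
python3 -m pendant '[[-0.03,0.012,-0.02,0,0,0,100],[-0.06,0.025,-0.04,0,0,0,100],[-0.0926,0.0389,-0.06,0,0,0,100],[-0.0926,0.0389,-0.09,0,0,0,100],[-0.0926,0.0389,-0.12,0,0,0,100],[-0.0926,0.0389,-0.15,0,0,0,100],[-0.0926,0.0389,-0.17,0,0,0,100],[-0.0926,0.0389,-0.181,0,0,0,100],[-0.0926,0.0389,-0.181,0,0,0,100],[-0.0926,0.0389,-0.181,0,0,0,100]]'
python3 snap.py w4; python3 snap.py s4 side
```

```text
t: 3.72
ee_pos: [0.436, 0.0411, 0.1215]
tcp_rot: [-0.001, -0.0, 1.0, 0.0]
ft_force: [-0.9, 0.7, 1.3]
finger_gap: 0.0931
w4 3.7167 [0.436  0.0411 0.1215] [-8.e-04 -3.e-04  1.e+00  1.e-04]
s4 3.7667 [0.4364 0.0408 0.1221] [-1.e-04 -0.e+00  1.e+00  2.e-04]
```

View pics/w4.png

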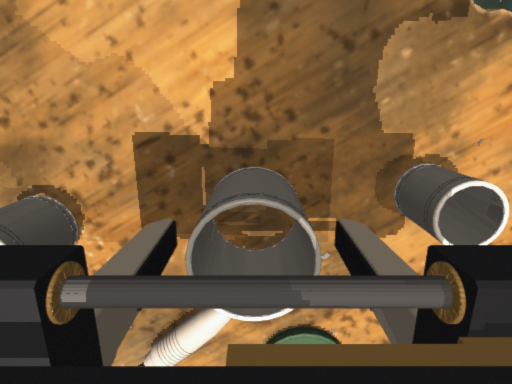

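View pics/s4.png

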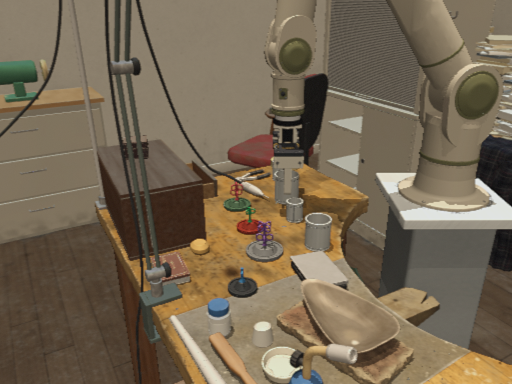

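```bash
python3 -m pendant '[[0,0,0,0,0,0,40],[0,0,0,0,0,0,40],[0,0,0,0,0,0,40],[0,0,0,0,0,0,40],[0,0,0,0,0,0,40],[0,0,0,0,0,0,40],[0,0,0,0,0,0,40]]' 25
python3 snap.py w5
```

```text
t: 4.4
ee_pos: [0.4367, 0.0398, 0.122]
tcp_rot: [0.0, 0.001, 1.0, 0.0]
ft_force: [-0.2, 0.6, 6.3]
finger_gap: 0.065
w5 4.4 [0.4367 0.0398 0.122 ] [3.e-04 8.e-04 1.e+00 1.e-04]
```

View pics/w5.png

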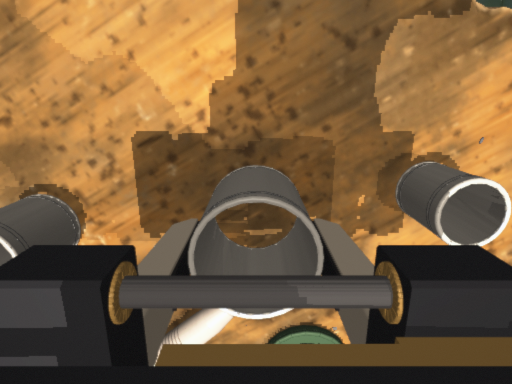

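```bash
cat > held.py <<'E'
import sys
from meas import *
def held(nm,z,uv,rad):
    im,c,o=pickle.load(open(f"pics/{nm}.pkl","rb"))
    m=blob(mask(im,"rim")&(np.arange(384)[:,None]<266),uv,rad); q=outer(m)[0]
    v=im.copy(); v[m>0]=(255,0,255); cv2.imwrite(f"pics/{nm}_h.png",v)
    q=q[q[:,1]<262]; p,e=circ(ray(c,q,z)); print("held xy",p[:2].round(4),"d",p[2]*2e3,"rms",e*1e3,"rel TCP",(p[:2]-o["ee_pos"][:2]).round(4))
if __name__=="__main__": held(sys.argv[1],float(sys.argv[2]),(float(sys.argv[3]),float(sys.argv[4])),float(sys.argv[5]))
E
python3 held.py w5 .074 256 255 75
python3 -m pendant '[[0,0,0.01,0,0,0,40],[0,0,0.03,0,0,0,40],[0,0,0.05,0,0,0,40],[0,0,0.08,0,0,0,40],[0.005,0.02,0.11,0,0,0,40],[0.01,0.05,0.11,0,0,0,40],[0.02,0.09,0.11,0,0,0,40],[0.03,0.13,0.11,0,0,0,40],[0.035,0.16,0.11,0,0,0,40],[0.045,0.2,0.11,0,0,0,40],[0.055,0.23,0.11,0,0,0,40],[0.0592,0.26,0.11,0,0,0,40],[0.0592,0.2714,0.11,0,0,0,40],[0.0592,0.2714,0.11,0,0,0,40],[0.0592,0.2714,0.11,0,0,0,40],[0.0592,0.2714,0.11,0,0,0,40]]'
python3 snap.py w6;python3 snap.py s6 side
```

```text
held xy [0.4365 0.0395] d 61.71960734126274 rms 0.3408557393595315 rel TCP [-0.0002 -0.0003]
t: 5.78
ee_pos: [0.4954, 0.3094, 0.2313]
tcp_rot: [-0.001, 0.001, 1.0, -0.001]
ft_force: [0.5, 0.0, -3.4]
finger_gap: 0.0644
w6 5.7833 [0.4954 0.3094 0.2313] [-6.0e-04  1.4e-03  1.0e+00 -9.0e-04]
s6 5.8333 [0.4956 0.3092 0.2315] [-4.0e-04  1.7e-03  1.0e+00 -7.0e-04]
```

View pics/w6.png

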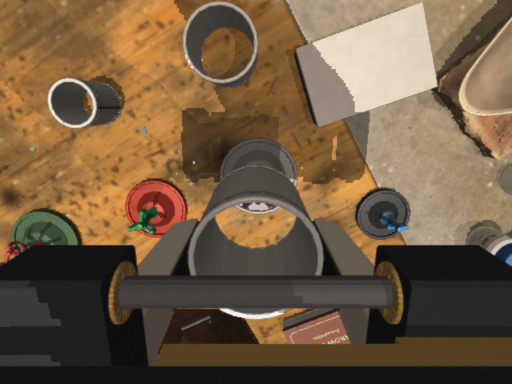

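View pics/s6.png

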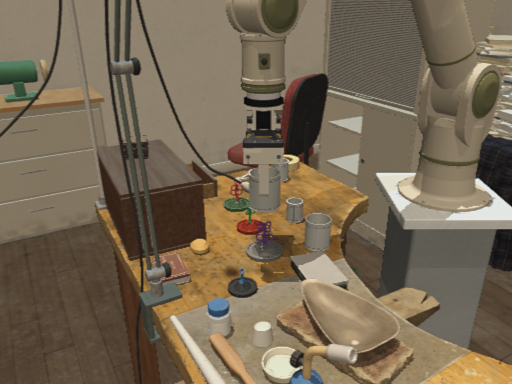

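```bash
python3 -m pendant '[[0,0,-0.01,0,0,0,40],[0,0,-0.02,0,0,0,40],[0,0,-0.028,0,0,0,40],[0,0,-0.028,0,0,0,40],[0,0,-0.028,0,0,0,40]]'
python3 snap.py w7;python3 snap.py s7 side; python3 - <<'E'
import cv2
im=cv2.imread("pics/s7.png")[150:300,180:360]
cv2.imwrite("pics/s7z.png",cv2.resize(im,None,fx=4,fy=4,interpolation=cv2.INTER_CUBIC))
E
```

```text
t: 6.3
ee_pos: [0.4954, 0.3108, 0.2027]
tcp_rot: [-0.001, 0.001, 1.0, -0.001]
ft_force: [-0.2, -0.5, -3.6]
finger_gap: 0.0645
w7 6.3 [0.4954 0.3108 0.2027] [-8.e-04  9.e-04  1.e+00 -6.e-04]
s7 6.35 [0.4957 0.311  0.2032] [-4.e-04  9.e-04  1.e+00 -3.e-04]
```

View pics/s7z.png

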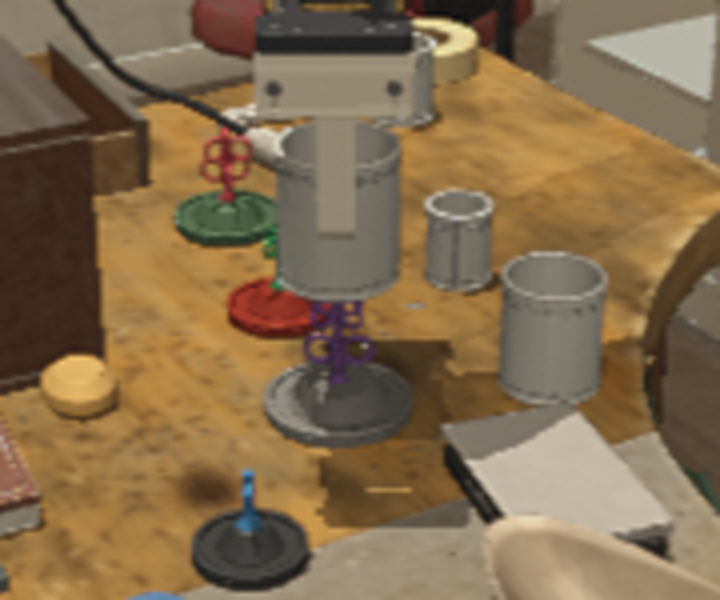

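View pics/w7.png

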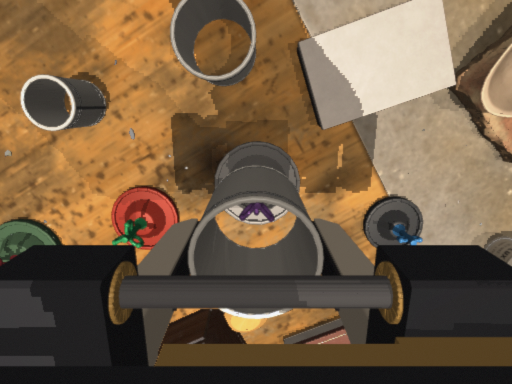

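```bash
python3 -m pendant '[[0,0,-0.008,0,0,0,40],[0,0,-0.018,0,0,0,40],[0,0,-0.028,0,0,0,40],[0,0,-0.038,0,0,0,40],[0,0,-0.048,0,0,0,40],[0,0,-0.056,0,0,0,40],[0,0,-0.062,0,0,0,40],[0,0,-0.066,0,0,0,40],[0,0,-0.069,0,0,0,40],[0,0,-0.071,0,0,0,40],[0,0,-0.073,0,0,0,40],[0,0,-0.073,0,0,0,40],[0,0,-0.073,0,0,0,40]]'
python3 -m pendant '[[0,0,-0.001,0,0,0,40],[0,0,-0.002,0,0,0,40],[0,0,-0.0025,0,0,0,40],[0,0,-0.0025,0,0,0,40],[0,0,-0.0025,0,0,0,40]]'
python3 snap.py w8; python3 snap.py s8 side; python3 - <<'E'
import cv2
im=cv2.imread("pics/s8.png")[150:300,180:360]
cv2.imwrite("pics/s8z.png",cv2.resize(im,None,fx=4,fy=4,interpolation=cv2.INTER_CUBIC))
E
```

```text
t: 7.48
ee_pos: [0.4958, 0.3112, 0.1309]
tcp_rot: [0.0, 0.001, 1.0, 0.0]
ft_force: [-0.2, 0.5, -3.1]
finger_gap: 0.0642
t: 7.9
ee_pos: [0.4958, 0.3112, 0.1282]
tcp_rot: [0.0, 0.001, 1.0, 0.0]
ft_force: [0.3, -0.2, -3.4]
finger_gap: 0.0642
w8 7.9 [0.4958 0.3112 0.1282] [1.e-04 8.e-04 1.e+00 0.e+00]
s8 7.95 [0.4958 0.3112 0.1283] [1.e-04 8.e-04 1.e+00 0.e+00]
```

View pics/s8z.png

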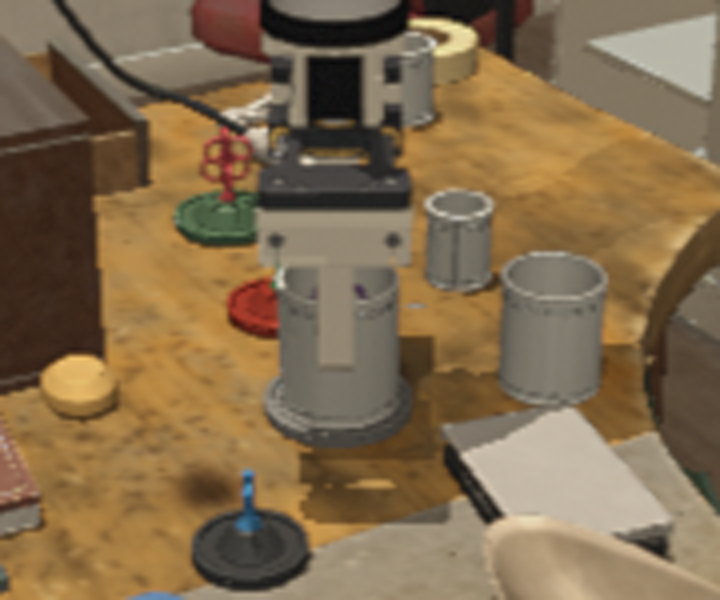

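```bash
python3 -m pendant '[[0,0,-0.0005,0,0,0,40],[0,0,-0.001,0,0,0,40],[0,0,-0.001,0,0,0,40]]'; python3 -m pendant '[[0,0,-0.0005,0,0,0,40],[0,0,-0.0005,0,0,0,40]]'
```

```text
t: 8.25
ee_pos: [0.4958, 0.3112, 0.1281]
tcp_rot: [0.0, 0.001, 1.0, 0.0]
ft_force: [-2.2, -1.2, 8.6]
finger_gap: 0.0641
t: 8.42
ee_pos: [0.4958, 0.3112, 0.128]
tcp_rot: [0.0, 0.001, 1.0, 0.0]
ft_force: [-2.5, -2.8, 14.3]
finger_gap: 0.0641
```

```bash
python3 -m pendant '[[0,0,0,0,0,0,85],[0,0,0,0,0,0,85],[0,0,0,0,0,0,85],[0,0,0,0,0,0,85],[0,0,0.01,0,0,0,85],[0,0,0.03,0,0,0,85],[0,0,0.06,0,0,0,85],[0,0,0.09,0,0,0,85],[-0.03,-0.007,0.11,0,0,0,85],[-0.07,-0.018,0.11,0,0,0,85],[-0.1,-0.025,0.11,0,0,0,85],[-0.1164,-0.0285,0.09,0,0,0,85],[-0.1164,-0.0285,0.09,0,0,0,85],[-0.1164,-0.0285,0.09,0,0,0,85]]'
python3 snap.py w9; python3 snap.py s9 side; python3 - <<'E'
import cv2
im=cv2.imread("pics/s9.png")[150:300,180:360]
cv2.imwrite("pics/s9z.png",cv2.resize(im,None,fx=4,fy=4,interpolation=cv2.INTER_CUBIC))
E
```

```text
t: 9.58
ee_pos: [0.3789, 0.2827, 0.2171]
tcp_rot: [-0.0, 0.0, 1.0, -0.0]
ft_force: [0.5, -0.2, 0.6]
finger_gap: 0.0792
w9 9.5833 [0.3789 0.2827 0.2171] [-2.e-04  3.e-04  1.e+00 -2.e-04]
s9 9.6333 [0.3801 0.2832 0.2173] [4.e-04 7.e-04 1.e+00 2.e-04]
```

View pics/w9.png

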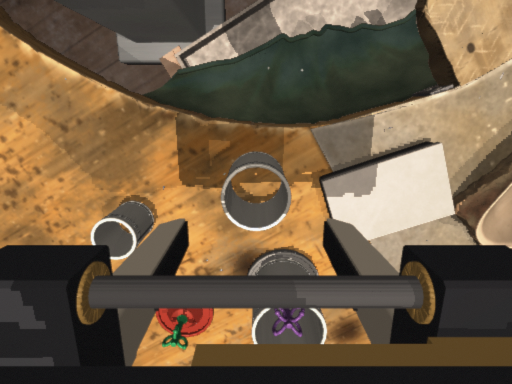

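View pics/s9z.png

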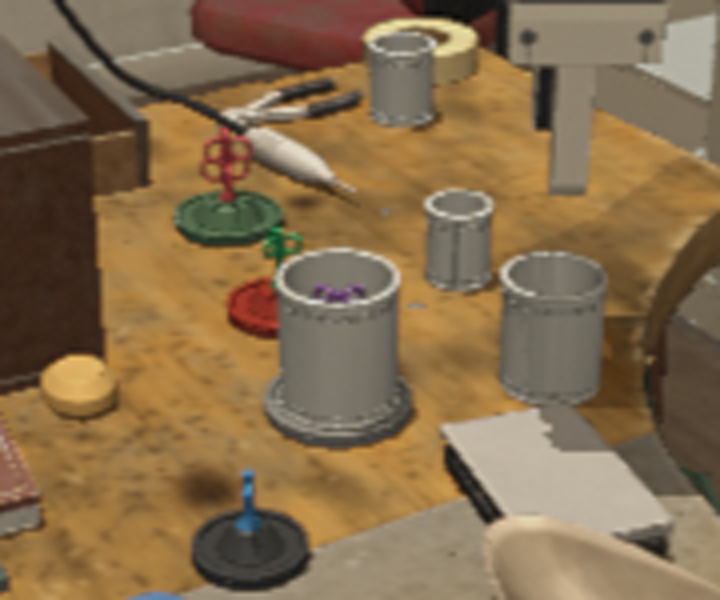

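```bash
python3 -m pendant '[[0,0,-0.03,0,0,0,85],[0,0,-0.06,0,0,0,85],[0,0,-0.08,0,0,0,85],[0,0,-0.095,0,0,0,85],[0,0,-0.1,0,0,0,85],[0,0,-0.1,0,0,0,85],[0,0,-0.1,0,0,0,85],[0,0,-0.1,0,0,0,30],[0,0,-0.1,0,0,0,30],[0,0,-0.1,0,0,0,30],[0,0,-0.1,0,0,0,30],[0,0,-0.1,0,0,0,30],[0,0,-0.1,0,0,0,30],[0,0,-0.1,0,0,0,30]]' 25
python3 snap.py w10; python3 held.py w10 .066 256 255 75
```

```text
t: 10.85
ee_pos: [0.3796, 0.2828, 0.1173]
tcp_rot: [0.0, 0.001, 1.0, 0.0]
ft_force: [-0.3, -0.4, 7.2]
finger_gap: 0.0547
w10 10.85 [0.3796 0.2828 0.1173] [4.e-04 8.e-04 1.e+00 3.e-04]
held xy [0.3787 0.2825] d 52.92124976489872 rms 1.030971905298263 rel TCP [-0.0008 -0.0003]
```

```bash
python3 -m pendant '[[0,0,0.01,0,0,0,30],[0,0,0.03,0,0,0,30],[0,0,0.06,0,0,0,30],[0,0,0.09,0,0,0,30],[0.01,-0.01,0.12,0,0,0,30],[0.03,-0.035,0.12,0,0,0,30],[0.055,-0.06,0.12,0,0,0,30],[0.08,-0.09,0.12,0,0,0,30],[0.105,-0.115,0.12,0,0,0,30],[0.13,-0.14,0.12,0,0,0,30],[0.15,-0.165,0.12,0,0,0,30],[0.17,-0.185,0.11,0,0,0,30],[0.182,-0.197,0.1,0,0,0,30],[0.1878,-0.2042,0.09,0,0,0,30],[0.1878,-0.2042,0.08,0,0,0,30],[0.1878,-0.2042,0.08,0,0,0,30],[0.1878,-0.2042,0.08,0,0,0,30],[0.1878,-0.2042,0.08,0,0,0,30]]'
python3 snap.py w11;python3 snap.py s11 side; python3 - <<'E'
import cv2
im=cv2.imread("pics/s11.png")[130:280,180:360]
cv2.imwrite("pics/s11z.png",cv2.resize(im,None,fx=4,fy=4,interpolation=cv2.INTER_CUBIC))
E
```

```text
t: 12.4
ee_pos: [0.5663, 0.0799, 0.1969]
tcp_rot: [-0.0, -0.0, 1.0, 0.0]
ft_force: [0.7, 0.4, -1.7]
finger_gap: 0.0548
w11 12.4 [0.5663 0.0799 0.1969] [-4.e-04 -2.e-04  1.e+00  2.e-04]
s11 12.45 [0.5666 0.0798 0.1972] [ 0.e+00 -2.e-04  1.e+00  2.e-04]
```

View pics/w11.png

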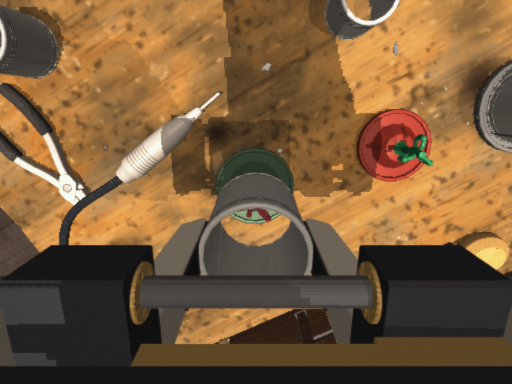

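View pics/s11z.png

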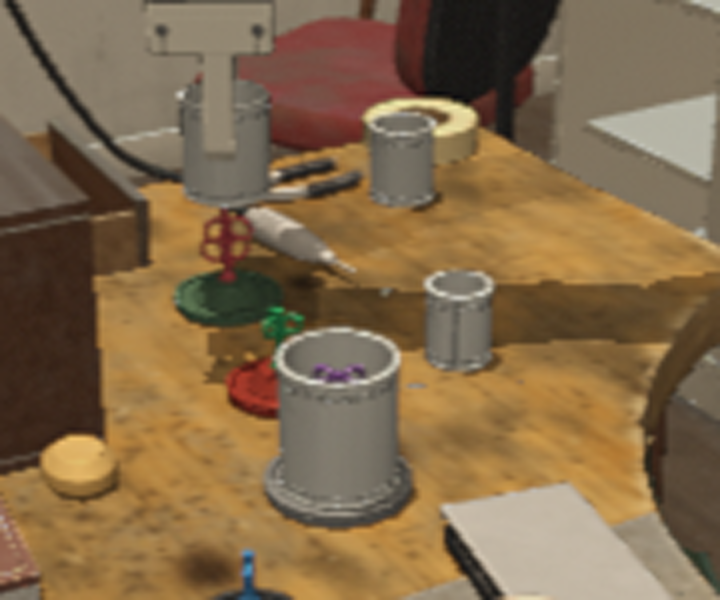

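```bash
python3 held.py w11 .146 256 255 75; python3 - <<'E'
from meas import *
im,c,o=pickle.load(open("pics/w11.pkl","rb"))
m=blob(mask(im,"c"),(255,180),45); q=outer(m)[0]; 
q=q[(q[:,1]<182)]
# outermost by angle: keep the top of each column
top={}
for x,y in q: top[x]=min(top.get(x,999),y)
q=np.array([(x,y) for x,y in top.items()])
p,e=circ(ray(c,q,.009)); print(p,e,len(q))
P=ray(c,q,.009)[:,:2]; r=.036
s=least_squares(lambda u:np.hypot(*(P-u).T)-r+.0004,p[:2],loss="soft_l1",f_scale=.0005); print(s.x,abs(s.fun).mean())
im,c,o=pickle.load(open("pics/s11.pkl","rb"))
print(proj(c,[[.567,.079,.11],[.567,.079,.006],[.567,.079,.062]]))
E
```

```text
held xy [0.5655 0.0796] d 52.958214825738395 rms 0.21417222016983317 rel TCP [-0.0008 -0.0003]
[0.56676163 0.07875358 0.03470929] 0.0002510719767452176 76
[0.56781199 0.07875488] 0.0002836498998057863
[[236.18424212 166.57403752]
 [237.36848697 203.87385382]
 [236.74172235 184.13283039]]
```

```bash
python3 -m pendant '[[0.001,0,-0.004,0,0,0,30],[0.001,0,-0.012,0,0,0,30],[0.001,0,-0.02,0,0,0,30],[0.001,0,-0.03,0,0,0,30],[0.001,0,-0.04,0,0,0,30],[0.001,0,-0.05,0,0,0,30],[0.001,0,-0.058,0,0,0,30],[0.001,0,-0.064,0,0,0,30],[0.001,0,-0.068,0,0,0,30],[0.001,0,-0.071,0,0,0,30],[0.001,0,-0.072,0,0,0,30],[0.001,0,-0.073,0,0,0,30],[0.001,0,-0.073,0,0,0,30],[0.001,0,-0.073,0,0,0,30]]'
python3 -m pendant '[[0,0,-0.0005,0,0,0,30],[0,0,-0.001,0,0,0,30],[0,0,-0.001,0,0,0,30]]'
python3 snap.py w12; python3 held.py w12 .072 256 255 75
```

```text
t: 13.67
ee_pos: [0.5683, 0.0784, 0.124]
tcp_rot: [0.0, 0.001, 1.0, 0.0]
ft_force: [0.1, 0.4, -2.8]
finger_gap: 0.0547
t: 13.92
ee_pos: [0.5683, 0.0784, 0.1233]
tcp_rot: [0.0, 0.001, 1.0, 0.0]
ft_force: [-0.6, -0.2, 3.5]
finger_gap: 0.0547
w12 13.9167 [0.5683 0.0784 0.1233] [4.e-04 9.e-04 1.e+00 1.e-04]
held xy [0.5678 0.0782] d 53.2245931158906 rms 0.5399056961178458 rel TCP [-0.0005 -0.0003]
```

```bash
python3 -m pendant '[[0,0,-0.0005,0,0,0,30],[0,0,-0.0005,0,0,0,30]]'
```

```text
t: 14.13
ee_pos: [0.5683, 0.0785, 0.1233]
tcp_rot: [0.001, 0.001, 1.0, 0.0]
ft_force: [-2.0, -0.9, 12.6]
finger_gap: 0.0543
```

```bash
python3 -m pendant '[[0,0,0,0,0,0,75],[0,0,0,0,0,0,75],[0,0,0,0,0,0,75],[0,0,0,0,0,0,75],[0,0,0.01,0,0,0,75],[0,0,0.03,0,0,0,75],[0,0,0.06,0,0,0,75],[0,0,0.09,0,0,0,75],[-0.02,-0.03,0.09,0,0,0,75],[-0.04,-0.06,0.09,0,0,0,75],[-0.06,-0.09,0.09,0,0,0,75],[-0.08,-0.125,0.09,0,0,0,75],[-0.1,-0.155,0.09,0,0,0,75],[-0.112,-0.178,0.08,0,0,0,75],[-0.1195,-0.188,0.07,0,0,0,75],[-0.1195,-0.188,0.07,0,0,0,75],[-0.1195,-0.188,0.07,0,0,0,75]]'
python3 snap.py w13; python3 snap.py s13 side; python3 - <<'E'
import cv2
im=cv2.imread("pics/s13.png")[130:280,180:360]
cv2.imwrite("pics/s13z.png",cv2.resize(im,None,fx=4,fy=4,interpolation=cv2.INTER_CUBIC))
E
```

```text
t: 15.55
ee_pos: [0.4485, -0.1099, 0.1925]
tcp_rot: [-0.0, 0.002, 1.0, 0.0]
ft_force: [0.8, -0.3, -0.5]
finger_gap: 0.0697
w13 15.55 [ 0.4485 -0.1099  0.1925] [-2.0e-04  1.6e-03  1.0e+00  1.0e-04]
s13 15.6 [ 0.4493 -0.1091  0.1927] [4.e-04 8.e-04 1.e+00 1.e-04]
```

View pics/w13.png

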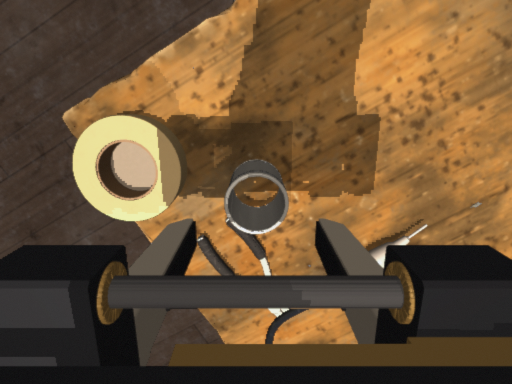

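View pics/s13z.png

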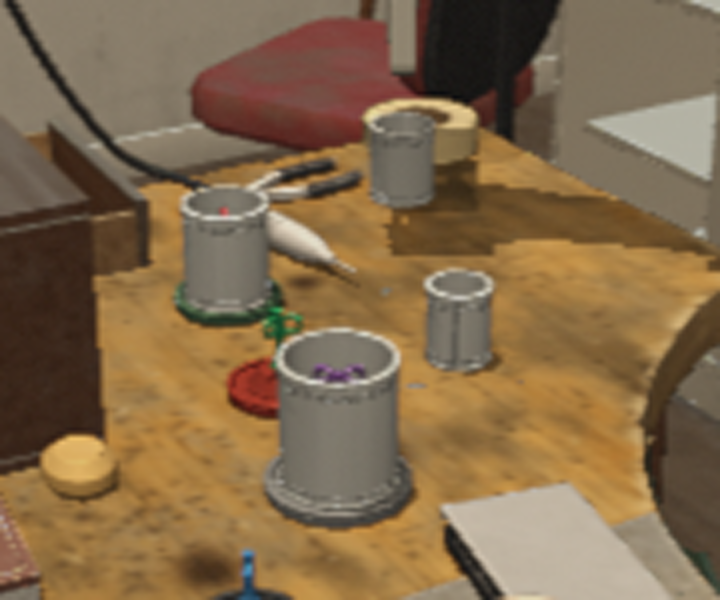

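```bash
python3 - <<'E'
from meas import *
im,c,o=pickle.load(open("pics/w13.pkl","rb"))
print(ray(c,[(200,236),(232,224),(262,200),(180,165)],.012).round(4))
m=blob(mask(im,"rim"),(256,200),45)
for q in outer(m)[:2]: print(circ(ray(c,q,.058)))
im,c,o=pickle.load(open("pics/w3.pkl","rb"))
P=ray(c,outer(blob(mask(im,"rim"),(151,97),40))[0],.058)
E
```

```text
[[ 0.495  -0.1618  0.012 ]
 [ 0.4831 -0.1317  0.012 ]
 [ 0.4601 -0.1042  0.012 ]
 [ 0.4278 -0.1758  0.012 ]]
(array([ 0.44840315, -0.10980896,  0.02290467]), np.float64(0.0009551174343279092))
```

```bash
python3 -m pendant '[[0,0,-0.02,0,0,0,75],[0,0,-0.04,0,0,0,75],[0,0,-0.06,0,0,0,75],[0,0,-0.075,0,0,0,75],[0,0,-0.0805,0,0,0,75],[0,0,-0.0805,0,0,0,75],[0,0,-0.0805,0,0,0,75],[0,0,-0.0805,0,0,0,20],[0,0,-0.0805,0,0,0,20],[0,0,-0.0805,0,0,0,20],[0,0,-0.0805,0,0,0,20],[0,0,-0.0805,0,0,0,20],[0,0,-0.0805,0,0,0,20],[0,0,-0.0805,0,0,0,20]]' 25
python3 snap.py w14; python3 held.py w14 .058 256 255 70
```

```text
t: 16.82
ee_pos: [0.4489, -0.1096, 0.1123]
tcp_rot: [0.001, 0.001, 1.0, -0.0]
ft_force: [-0.9, 0.3, 7.4]
finger_gap: 0.0472
w14 16.8167 [ 0.4489 -0.1096  0.1123] [ 5.e-04  9.e-04  1.e+00 -1.e-04]
held xy [ 0.4485 -0.1099] d 45.63968308541569 rms 0.3780416819290202 rel TCP [-0.0004 -0.0003]
```

```bash
python3 -m pendant '[[0,0,0.01,0,0,0,20],[0,0,0.03,0,0,0,20],[0,0,0.06,0,0,0,20],[0,0,0.09,0,0,0,20],[0.002,0.02,0.115,0,0,0,20],[0.01,0.05,0.12,0,0,0,20],[0.02,0.09,0.12,0,0,0,20],[0.03,0.13,0.12,0,0,0,20],[0.04,0.17,0.12,0,0,0,20],[0.05,0.21,0.12,0,0,0,20],[0.06,0.25,0.12,0,0,0,20],[0.07,0.28,0.12,0,0,0,20],[0.078,0.3,0.11,0,0,0,20],[0.0815,0.31,0.095,0,0,0,20],[0.0815,0.3125,0.08,0,0,0,20],[0.0815,0.3125,0.07,0,0,0,20],[0.0815,0.3125,0.07,0,0,0,20],[0.0815,0.3125,0.07,0,0,0,20],[0.0815,0.3125,0.07,0,0,0,20]]'
python3 snap.py w15;python3 snap.py s15 side; python3 held.py w15 .128 256 255 70; python3 - <<'E'
import cv2
im=cv2.imread("pics/s15.png")[130:280,180:360]
cv2.imwrite("pics/s15z.png",cv2.resize(im,None,fx=4,fy=4,interpolation=cv2.INTER_CUBIC))
E
```

```text
t: 18.45
ee_pos: [0.5303, 0.2022, 0.1823]
tcp_rot: [0.0, 0.001, 1.0, -0.0]
ft_force: [0.2, 0.2, -1.8]
finger_gap: 0.047
w15 18.45 [0.5303 0.2022 0.1823] [ 1.0e-04  1.4e-03  1.0e+00 -1.0e-04]
s15 18.5 [0.5304 0.2023 0.1825] [4.0e-04 1.4e-03 1.0e+00 1.0e-04]
held xy [0.5297 0.2019] d 45.343241967850474 rms 0.5821977343931543 rel TCP [-0.0006 -0.0003]
```

View pics/w15.png

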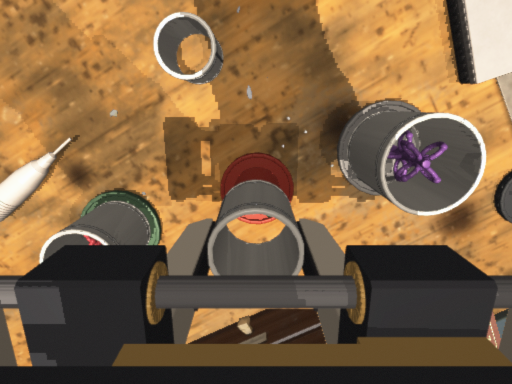

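View pics/s15z.png

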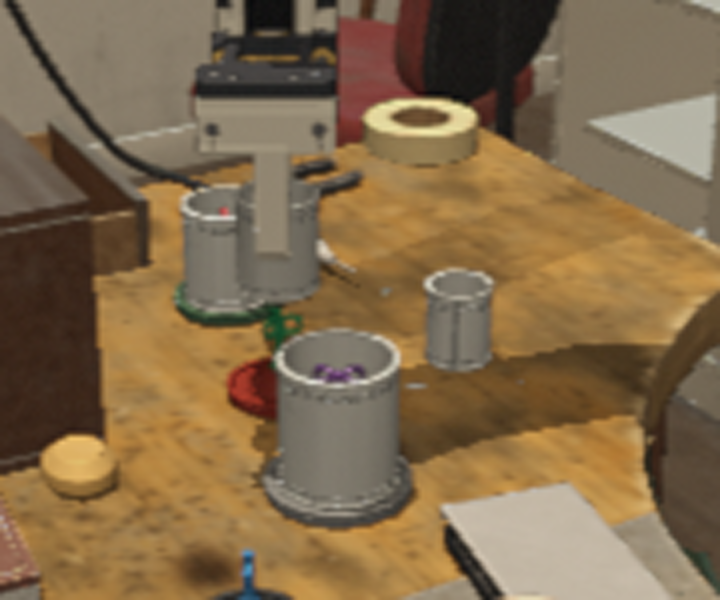

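```bash
cat > arc.py <<'E'
import sys
from meas import *
def arc(nm,k,uv,rad,ymax,r):
    im,c,o=pickle.load(open(f"pics/{nm}.pkl","rb"))
    q=outer(blob(mask(im,k),uv,rad))[0]; top={}
    for x,y in q:
        if y<ymax: top[x]=min(top.get(x,999),y)
    q=np.array(list(top.items())); P=ray(c,q,.0085)[:,:2]
    s=least_squares(lambda u:np.hypot(*(P-u).T)-r+.0004,P.mean(0),loss="soft_l1",f_scale=.0005); print(s.x.round(4),abs(s.fun).mean(),len(q))
a=sys.argv; arc(a[1],a[2],(float(a[3]),float(a[4])),float(a[5]),float(a[6]),float(a[7]))
E
python3 arc.py w15 b 257 185 42 182 .032
```

```text
[0.53  0.203] 0.000211625356257821 72
```

```bash
python3 -m pendant '[[0,0,-0.004,0,0,0,20],[0,0,-0.01,0,0,0,20],[0,0,-0.018,0,0,0,20],[0,0,-0.028,0,0,0,20],[0,0,-0.038,0,0,0,20],[0,0,-0.047,0,0,0,20],[0,0,-0.054,0,0,0,20],[0,0,-0.059,0,0,0,20],[0,0,-0.061,0,0,0,20],[0,0,-0.063,0,0,0,20],[0,0,-0.063,0,0,0,20],[0,0,-0.063,0,0,0,20]]'
python3 -m pendant '[[0,0,-0.0005,0,0,0,20],[0,0,-0.001,0,0,0,20],[0,0,-0.001,0,0,0,20]]'
python3 snap.py w16; python3 held.py w16 .064 256 255 70
```

```text
t: 19.55
ee_pos: [0.5303, 0.203, 0.1189]
tcp_rot: [0.0, 0.001, 1.0, 0.0]
ft_force: [0.3, 0.2, -1.9]
finger_gap: 0.047
t: 19.8
ee_pos: [0.5304, 0.203, 0.1184]
tcp_rot: [0.0, 0.001, 1.0, 0.0]
ft_force: [-0.5, -0.9, 4.1]
finger_gap: 0.0467
w16 19.8 [0.5304 0.203  0.1184] [5.e-04 9.e-04 1.e+00 2.e-04]
held xy [0.5296 0.2027] d 45.26370939265187 rms 0.7700422329663219 rel TCP [-0.0008 -0.0003]
```

```bash
python3 -m pendant '[[0,0,-0.0005,0,0,0,20],[0,0,-0.0005,0,0,0,20]]'
python3 -m pendant '[[0,0,0,0,0,0,68],[0,0,0,0,0,0,68],[0,0,0,0,0,0,68],[0,0,0,0,0,0,68],[0,0,0.01,0,0,0,68],[0,0,0.03,0,0,0,68],[0,0,0.06,0,0,0,68],[0,0,0.08,0,0,0,68],[-0.02,-0.01,0.08,0,0,0,68],[-0.055,-0.025,0.08,0,0,0,68],[-0.09,-0.04,0.08,0,0,0,68],[-0.1078,-0.0469,0.07,0,0,0,68],[-0.1078,-0.0469,0.06,0,0,0,68],[-0.1078,-0.0469,0.06,0,0,0,68],[-0.1078,-0.0469,0.06,0,0,0,68]]'
python3 snap.py w17; python3 snap.py s17 side; python3 - <<'E'
from meas import *
im=cv2.imread("pics/s17.png")[130:280,180:360]
cv2.imwrite("pics/s17z.png",cv2.resize(im,None,fx=4,fy=4,interpolation=cv2.INTER_CUBIC))
E
```

```text
t: 20.02
ee_pos: [0.5304, 0.203, 0.1183]
tcp_rot: [0.001, 0.001, 1.0, 0.0]
ft_force: [-2.3, -0.3, 11.5]
finger_gap: 0.047
t: 21.27
ee_pos: [0.4228, 0.1563, 0.1776]
tcp_rot: [0.0, 0.001, 1.0, 0.0]
ft_force: [1.4, 0.4, -0.8]
finger_gap: 0.0633
w17 21.2667 [0.4228 0.1563 0.1776] [2.e-04 8.e-04 1.e+00 1.e-04]
s17 21.3167 [0.4232 0.1565 0.1777] [5.e-04 9.e-04 1.e+00 2.e-04]
```

View pics/w17.png

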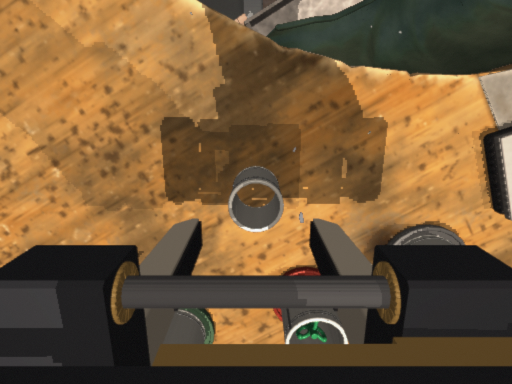

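View pics/s17z.png

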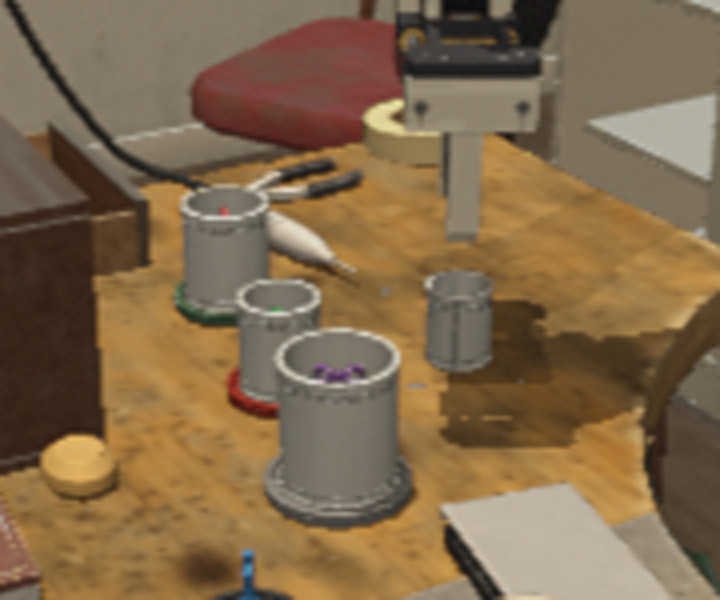

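Three are seated. Now flask A: commanded z is 0.1775, and the grasp is at 0.106.

```bash
python3 -m pendant '[[0,0,-0.02,0,0,0,68],[0,0,-0.04,0,0,0,68],[0,0,-0.06,0,0,0,68],[0,0,-0.068,0,0,0,68],[0,0,-0.0715,0,0,0,68],[0,0,-0.0715,0,0,0,68],[0,0,-0.0715,0,0,0,68],[0,0,-0.0715,0,0,0,15],[0,0,-0.0715,0,0,0,15],[0,0,-0.0715,0,0,0,15],[0,0,-0.0715,0,0,0,15],[0,0,-0.0715,0,0,0,15],[0,0,-0.0715,0,0,0,15],[0,0,-0.0715,0,0,0,15]]' 25
python3 snap.py w18; python3 held.py w18 .05 256 255 65
```

```text
t: 22.53
ee_pos: [0.4225, 0.1561, 0.1062]
tcp_rot: [0.0, 0.001, 1.0, 0.0]
ft_force: [-0.6, -0.3, 7.3]
finger_gap: 0.0397
w18 22.5333 [0.4225 0.1561 0.1062] [4.e-04 9.e-04 1.e+00 2.e-04]
held xy [0.4219 0.1559] d 37.38726707442006 rms 0.7340631721034906 rel TCP [-0.0006 -0.0002]
```

```bash
python3 -m pendant '[[0,0,0.01,0,0,0,15],[0,0,0.03,0,0,0,15],[0,0,0.06,0,0,0,15],[0,0,0.09,0,0,0,15],[0.005,0.01,0.12,0,0,0,15],[0.015,0.04,0.13,0,0,0,15],[0.03,0.075,0.13,0,0,0,15],[0.045,0.11,0.13,0,0,0,15],[0.06,0.15,0.13,0,0,0,15],[0.075,0.19,0.13,0,0,0,15],[0.09,0.225,0.13,0,0,0,15],[0.1,0.255,0.12,0,0,0,15],[0.109,0.275,0.105,0,0,0,15],[0.114,0.285,0.09,0,0,0,15],[0.114,0.288,0.075,0,0,0,15],[0.114,0.288,0.065,0,0,0,15],[0.114,0.288,0.065,0,0,0,15],[0.114,0.288,0.065,0,0,0,15],[0.114,0.288,0.065,0,0,0,15]]'
python3 snap.py w19;python3 snap.py s19 side; python3 held.py w19 .115 256 255 65;python3 arc.py w19 a 257 185 36 175 .028; python3 - <<'E'
import cv2
im=cv2.imread("pics/s19.png")[150:300,180:360]
cv2.imwrite("pics/s19z.png",cv2.resize(im,None,fx=4,fy=4,interpolation=cv2.INTER_CUBIC))
E
```

```text
t: 24.17
ee_pos: [0.5366, 0.4431, 0.1715]
tcp_rot: [0.0, 0.001, 1.0, -0.0]
ft_force: [0.6, 0.0, -1.4]
finger_gap: 0.0399
w19 24.1667 [0.5366 0.4431 0.1715] [ 2.0e-04  1.4e-03  1.0e+00 -0.0e+00]
s19 24.2167 [0.5368 0.4433 0.1719] [5.0e-04 1.4e-03 1.0e+00 3.0e-04]
held xy [0.5362 0.4427] d 37.565779021718974 rms 0.4861314906354338 rel TCP [-0.0004 -0.0004]
[0.529  0.4474] 0.0017214611861658714 61
```

View pics/w19.png

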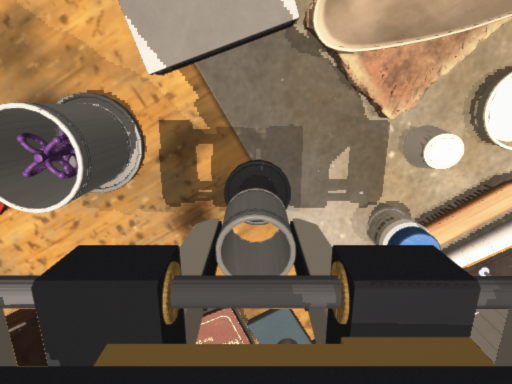

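View pics/s19z.png

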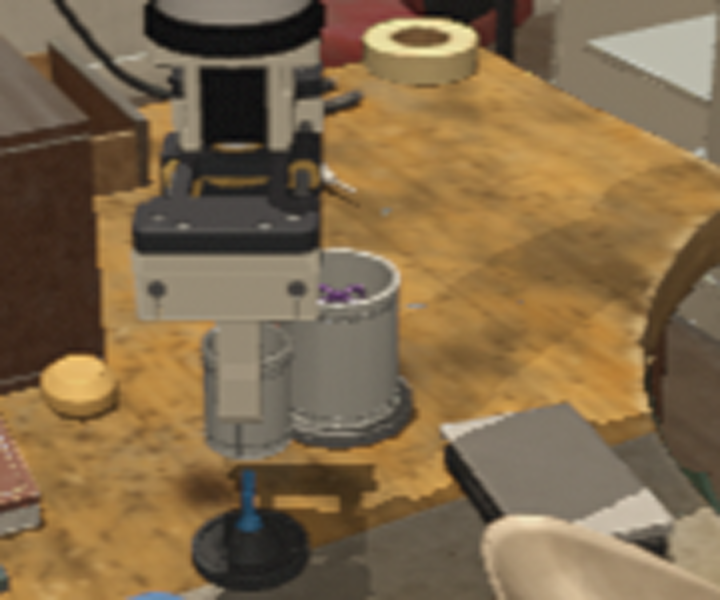

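```bash
sed 's/(S<70)&(V<128)&(V>25)/(V<48)/' meas.py > meas2.py; sed 's/from meas/from meas2/' arc.py > arc2.py; python3 arc2.py w19 a 257 185 40 176 .028; python3 - <<'E'
from meas2 import *
im,c,o=pickle.load(open("pics/w19.pkl","rb")); v=im.copy(); v[blob(mask(im,"a"),(257,185),40)>0]=(255,0,255)
print(cv2.cvtColor(im,cv2.COLOR_BGR2HSV)[180,215:300:4,2])
cv2.imwrite("pics/w19m.png",cv2.resize(v[140:220,210:310],None,fx=5,fy=5,interpolation=0))
E
```

```text
[0.5367 0.4443] 0.0003191070174746518 54
[110  96 104  46  36  44  44  41  36  37  37  36  35  34  42  43  43  35
  48 101  98 102]
```

View pics/w19m.png

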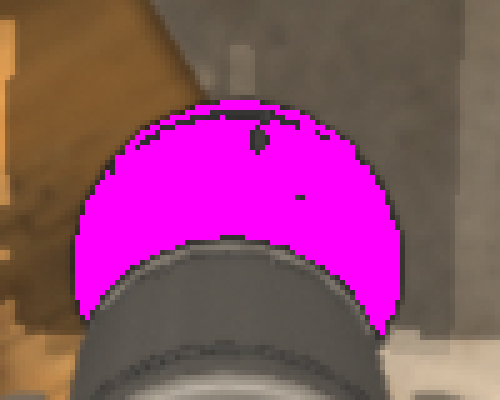

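```bash
python3 -m pendant '[[0.0004,0.0004,-0.004,0,0,0,15],[0.0004,0.0004,-0.01,0,0,0,15],[0.0004,0.0004,-0.018,0,0,0,15],[0.0004,0.0004,-0.028,0,0,0,15],[0.0004,0.0004,-0.038,0,0,0,15],[0.0004,0.0004,-0.046,0,0,0,15],[0.0004,0.0004,-0.052,0,0,0,15],[0.0004,0.0004,-0.055,0,0,0,15],[0.0004,0.0004,-0.057,0,0,0,15],[0.0004,0.0004,-0.058,0,0,0,15],[0.0004,0.0004,-0.058,0,0,0,15],[0.0004,0.0004,-0.058,0,0,0,15]]'
python3 -m pendant '[[0,0,-0.0005,0,0,0,15],[0,0,-0.001,0,0,0,15],[0,0,-0.001,0,0,0,15]]'
python3 snap.py s20 side
```

```text
t: 25.27
ee_pos: [0.5369, 0.4446, 0.1131]
tcp_rot: [0.0, 0.001, 1.0, 0.0]
ft_force: [-0.8, -0.1, -0.7]
finger_gap: 0.0397
t: 25.52
ee_pos: [0.5369, 0.4446, 0.1124]
tcp_rot: [0.0, 0.001, 1.0, 0.0]
ft_force: [-0.2, -0.3, 2.9]
finger_gap: 0.0397
s20 25.5167 [0.5369 0.4446 0.1124] [3.e-04 9.e-04 1.e+00 3.e-04]
```

Contact as expected. Next: seat the last 0.5 mm, release, rise, and back off over the bench to look.

```bash
python3 -m pendant '[[0,0,-0.0005,0,0,0,15],[0,0,-0.0005,0,0,0,15]]'
python3 -m pendant '[[0,0,0,0,0,0,60],[0,0,0,0,0,0,60],[0,0,0,0,0,0,60],[0,0,0,0,0,0,60],[0,0,0.01,0,0,0,60],[0,0,0.03,0,0,0,60],[0,0,0.06,0,0,0,60],[0,0,0.1,0,0,0,60],[0,0,0.14,0,0,0,60],[0,-0.03,0.18,0,0,0,60],[0,-0.07,0.2,0,0,0,60],[0,-0.11,0.2,0,0,0,60],[0,-0.14,0.2,0,0,0,60],[0,-0.16,0.2,0,0,0,60],[0,-0.16,0.2,0,0,0,60],[0,-0.16,0.2,0,0,0,60],[0,-0.16,0.2,0,0,0,60]]'
python3 snap.py w21; python3 snap.py s21 side; python3 snap.py t21 top; python3 - <<'E'
import cv2
im=cv2.imread("pics/s21.png")[150:300,180:360]
cv2.imwrite("pics/s21z.png",cv2.resize(im,None,fx=4,fy=4,interpolation=cv2.INTER_CUBIC))
E
```

```text
t: 25.73
ee_pos: [0.537, 0.4446, 0.1123]
tcp_rot: [0.0, 0.001, 1.0, 0.0]
ft_force: [-2.6, -1.3, 8.2]
finger_gap: 0.0393
t: 27.15
ee_pos: [0.5367, 0.2855, 0.3117]
tcp_rot: [0.0, 0.001, 1.0, 0.001]
ft_force: [-0.2, 1.1, 0.3]
finger_gap: 0.0555
w21 27.15 [0.5367 0.2855 0.3117] [3.e-04 5.e-04 1.e+00 6.e-04]
s21 27.2 [0.5366 0.286  0.3115] [1.e-04 0.e+00 1.e+00 5.e-04]
t21 27.25 [0.5365 0.2861 0.3112] [-0.e+00 -2.e-04  1.e+00  4.e-04]
```

View pics/w21.png

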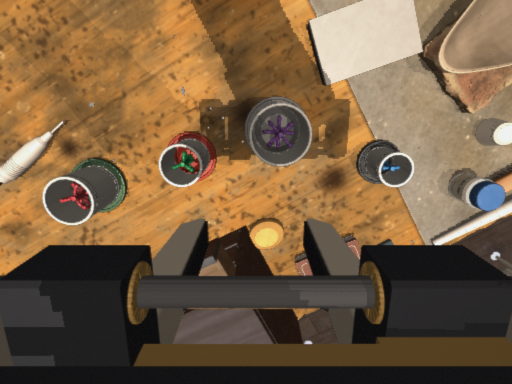

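View pics/s21z.png

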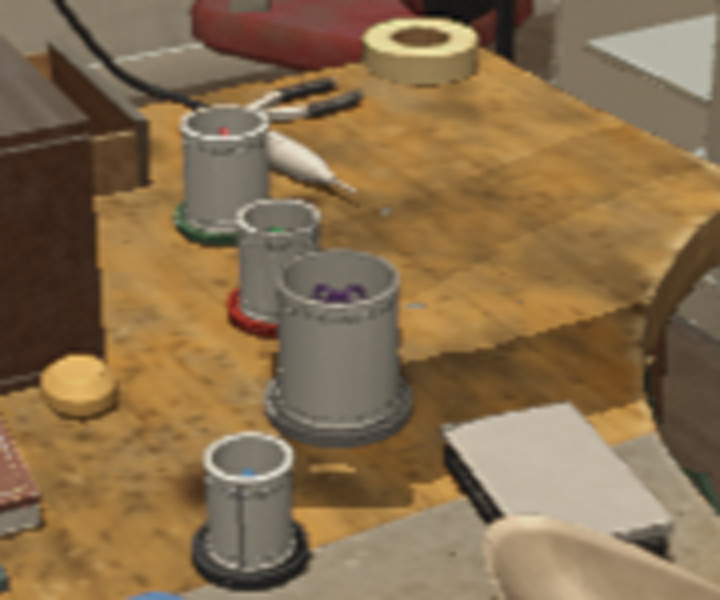

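```bash
python3 - <<'E'
from meas import *
im,c,o=pickle.load(open("pics/w21.pkl","rb"))
for l,uv,rad,z,b in [("A",(395,169),24,.056,(.5365,.4443)),("B",(182,164),30,.064,(.530,.203)),("C",(70,199),34,.072,(.5675,.0787)),("D",(279,132),40,.08,(.4956,.3113))]:
    for q in outer(blob(mask(im,"rim"),uv,rad))[:1]:
        p,e=circ(ray(c,q,z)); print(l,p[:2].round(4),"d %.1f rms %.2f"%(p[2]*2e3,e*1e3),"off mm",((p[:2]-b)*1e3).round(1))
a=cv2.imread("pics/s4.png");b=cv2.imread("pics/s21.png")
print(cv2.absdiff(a,b)[153:172,283:300].mean(), cv2.absdiff(a,b)[250:280,292:345].mean())
cv2.imwrite("pics/t21z.png",cv2.resize(cv2.imread("pics/t21.png")[130:260,80:400],None,fx=2.5,fy=2.5))
E
```

```text
A [0.5378 0.4463] d 42.8 rms 2.27 off mm [1.3 2. ]
B [0.5298 0.203 ] d 45.4 rms 0.89 off mm [-0.2  0. ]
C [0.568  0.0785] d 55.1 rms 0.32 off mm [ 0.5 -0.2]
D [0.4954 0.311 ] d 61.5 rms 0.65 off mm [-0.2 -0.3]
38.25799793601651 5.351572327044025
```

View pics/t21z.png

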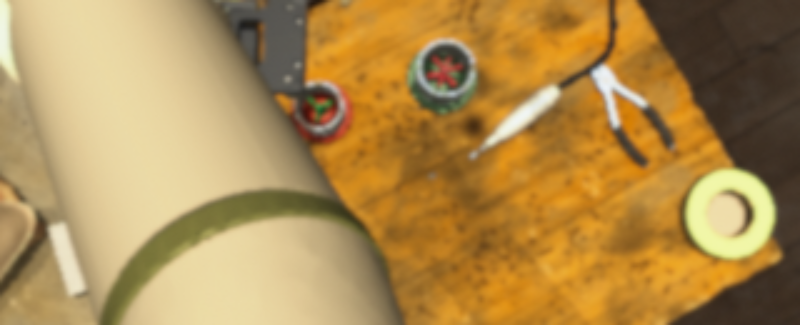

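```bash
python3 - <<'E'
from meas import *
im,c,o=pickle.load(open("pics/w21.pkl","rb"))
b=cv2.cvtColor(im,cv2.COLOR_BGR2HSV)
for t in (165,180,200):
    m=blob((b[...,2]>t)&(b[...,1]<45),(396,169),21); q=outer(m)[0]; p,e=circ(ray(c,q,.056)); print(t,p,e*1e3,len(q))
E
```

```text
165 [0.53652839 0.44456877 0.01970106] 0.34822591471096725 99
180 [0.53661483 0.44455735 0.01957032] 0.34496651832421127 99
200 [0.53662318 0.44437665 0.01938884] 0.32635762803401797 97
```

All four sit within about 0.5 mm of their bases and look level, so I'm handing in.

```bash
python3 -c "
from rig import hand_in; print(hand_in())"
```

```text
the job is handed in; nothing more can be done
None
```

All four flasks (D, C, B and A, in that order) are standing over their trees on the bases of their own size. I handed the job in at about 27 s of the 93 s allowed; the hand-in gives no verdict.

- **Centring:** The last wrist picture put the rim centres within about 0.5 mm of the base centres I had measured earlier: A about 0.2 mm, B 0.2 mm, C 0.5 mm, D 0.4 mm. The bases themselves were not measured again at the end.
- **Seating:** Each flask touched down within about 0.5 mm of the height expected for its base's plate. The final side view shows all four level and seated all round.
- **Contact force:** The wrist force read 14 N at most while setting down, against the 40 N limit. This is the wrist sensor reading, not a direct measurement at the base.
- **Bystanders:** The tape is in the same place in the top pictures from before and after. The scale looks unmoved in the side view, but the arm hid most of it in the last top picture, so I did not measure it there.

Two automatic fits went wrong because of shadow and the grey bench: base A while the flask was above it, and flask A's rim at the end. I repeated both with a tighter threshold and they then agreed with the other views.

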